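# Switch the seesaw gate of a clapper-ball chute and feed the balls to the other tray

### The job

The gravity chute on the bell founder's bench is set for the wrong tray. Press down the raised end of its seesaw gate so that it rocks over to the other side, and only then push the shutter's red upright tab sideways towards the feed chute until it is fully open, so that all four waiting brass balls run down the other chute into the tray there. Do not touch the balls, pick nothing up, and leave the bells, mould, crucible, tools and calculator where they are.

Things in the scene. Friction and masses are not known exactly. Their poses are not given: they have to be found in the camera images.
- station: The gravity chute, a sheet-steel feeding stand fixed to the table. Origin on the table below the gate's pivot; x points away from the robot along the feed chute, y left, z up. Base plate 345 x 240 mm (x -75 to +270). From the gate a spout on each side leads down to a tray; the spouts reach y +-178 mm and are below 140 mm high.
- feed_lip (a point): Lower end of the feed chute's floor, over the middle of the gate: station x 25, y 0, z 177 mm. From here the chute, 36 mm wide over its walls, climbs away from the robot (+x) at 0.21 rad for 270 mm; its wall tops are 30 mm above its floor. Hopper cheeks at the far end (x over 180 mm) reach 300 mm above the table.
- gate (a joint): Seesaw gate: aluminium trough, 200 mm long across the stand (along y), 70 mm wide. Rad about the station's x axis. Rests on a stop at either end, and may start at either: +0.30 = left (+y) end raised, balls go down the right spout; -0.30 = right end raised, balls go left. Pressing the raised tab takes under 2 N; past level it falls over to the other stop by itself and stays.
- gate_pivot (a point): The gate's pivot, origin of the gate's frame: station x 0, y 0, z 150 mm; the pin lies along x. Above it, on the robot's side of the trough, a plate 70 mm wide carries the round steel tumbler weight (40 mm) that keeps the gate over; they reach 68 mm above the pivot and 63 mm towards the robot, and lean with the gate to its lower side.
- tab_left (a point): Middle of the top of the red finger tab at the gate's left (+y) end: flat, 40 (x) x 34 (y) x 6 mm, on the robot's side of the trough; in the gate's frame x -55, y +86, z +19 mm, so about 194 mm above the table when raised and 143 mm when lowered. Nothing stands above it; below it all is free down to the base plate, but for the spout beside it.
- tab_right (a point): The same for the red tab at the gate's right (-y) end: x -55, y -86, z +19 mm in the gate's frame.
- shutter (a joint): The shutter that holds the balls back: a steel bar across the top of the feed chute with a blade hanging into the chute, 55 mm up the slope from its lower end. Slides along the station's +y: 0 m is shut, 0.045 m fully open against its stop; it starts shut, within 6 mm. Balls begin to pass at about 0.025. About 1.5 N of friction; it stays where it is left.
- push_tab (a point): Middle of the outer (-y) face of the red upright tab on the right (-y) end of the shutter's bar: 36 mm wide (x), 10 thick (y), 36 tall; its top is 15 mm above this point, the bar and its rail 21 mm below. Shut, it lies at x 66, y -95, z 249 mm from the station's origin. Push here along the station's +y, towards the feed chute. The space on its -y side is free.
- ball1_center (a point): Centre of waiting cast brass ball 1 of 4 (24 mm, 60 g), counted up the feed chute from the shutter. Balls roll by themselves when the shutter opens, and need up to 3 s to come to rest in a tray.
- ball2_center (a point): Centre of waiting cast brass ball 2 of 4 (24 mm, 60 g), counted up the feed chute from the shutter. Balls roll by themselves when the shutter opens, and need up to 3 s to come to rest in a tray.
- ball3_center (a point): Centre of waiting cast brass ball 3 of 4 (24 mm, 60 g), counted up the feed chute from the shutter. Balls roll by themselves when the shutter opens, and need up to 3 s to come to rest in a tray.
- ball4_center (a point): Centre of waiting cast brass ball 4 of 4 (24 mm, 60 g), counted up the feed chute from the shutter. Balls roll by themselves when the shutter opens, and need up to 3 s to come to rest in a tray.
- tray_left: Open blue sheet-metal tray under the left (+y) spout, 170 x 150 x 70 mm, walls 3 mm, fixed, at station x 0, y +240 mm within 6 mm. Origin under its centre, x and y along its sides.
- tray_right: Open dark grey sheet-metal tray under the right (-y) spout, the same size, fixed, at station x 0, y -240 mm within 6 mm. Origin under its centre, x and y along its sides.
- bell_a: Bystander: bronze hand bell with wooden handle, 82 mm across, 126 mm tall, standing free behind one of the trays. Origin under its centre.
- bell_b: Bystander: the same kind of bell, standing free in front of one of the trays. Origin under its centre.
- mould: Bystander: bell-shaped clay mould, 80 mm across, 104 mm tall, standing free in front of the other tray. Origin under its centre.
- crucible: Bystander: small black crucible, 72 mm across, 62 mm tall, standing free behind the other tray. Origin under its centre.
- brush: Bystander: brush lying between the robot and the chute.
- hammer: Bystander: hammer lying outside the left tray.
- calculator: Bystander: cream desk calculator, 125 x 85 x 16 mm, lying on a pile of papers on the right side of the table.
Mind the look-alikes: they are no part of the job. Several things have the shape of the tray_left; the one meant has the colours described above.

How it is judged:
By the outcome, as a careful person would: the job done as asked, in the order asked, and still so for the second after the job is handed in, with the robot touching nothing.
It also fails if it takes over 42 s, if anything falls off the work surface, if the arm or the gripper's body presses on something with over 40 N, if the wrist force passes 120 N, or if a joint passes its speed limit or range.

### The arm

A 6-joint arm with a two-finger parallel gripper is mounted at the origin on the work surface. World frame = base frame: x ahead of the robot, y to its left, z up, the work surface at z = 0. Lengths are in m, angles in degrees, forces in N, time in s.
With the tool pointing down it reaches from about 0.375 to 0.9 m from the base axis. Payload 3.1 kg.
Tool frame: the origin (TCP) lies midway between the tips of the shut fingers; the grasp point (between the pads) lies 19 mm behind it; x points along the fingers, z is the direction in which the jaws open and shut, and the axes are right-handed (so a half turn about x gives the same grasp; the last joint's range is limited). The gripper opens to 87 mm and grips with 3 to 60 N. Pads are 19 mm wide; open, the fingers measure 117 mm over their backs; the gripper's body (75 mm by 190 mm) begins 51 mm behind the grasp point.
Start: joints at [56.809, 30.224, 82.088, -0, 67.689, -10.227], TCP at [0.244, 0.575, 0.223] pointing down, gripper open.
Joint ranges: [-176.69, 176.69], [-43.24, 126.21], [12.49, 139.97], [-82, 262], [0, 151.66], [-163.58, 163.58]. Speed limits (degrees/s): [159.86, 159.86, 180, 180, 180, 180].

### API

Orientations are given as [roll, pitch, yaw] about the fixed x, y, z axes, in that order (R = Rz(yaw) Ry(pitch) Rx(roll)).
In Python, from plant import state, read_camera, job_done gives the robot as it stands.
- The arm moves only by the shell command python3 -m crank 'ROWS' [FORCE]. ROWS is a JSON object of lists of equal length, an entry for each row: "fingers": the opening, from 0 (shut) to 1 (fully open); "xyz": the shift along the tool's x, y, z in m, a list of three; "angular": the turn, a rotation vector about the tool's x, y, z in degrees, a list of three. A call has 1 to 5 rows; each row is the pose to reach, as a shift and turn from the pose measured when the call began, along the tool's axes at that moment; what a row does not reach only later rows make up. A row lasts 1/12 s, in which the tool goes at most 41.7 mm and 7.16 degrees, less where a joint would pass 70% of its speed; a pose out of reach is approached as far as the arm can. A call with a gripper value outside its range is refused whole. The fingers move at their own pace and stop on an object; FORCE is the grip in N (left out, the last holds). Time passes only in rows, so rows that repeat a pose let the fingers close. It gives the time, the measured TCP pose, the force and the opening at its end, in the units of the state.
- state(): the state, without advancing time (a new reading comes with each control period).
- read_camera(name): name is "scene" or "top" or "wrist"; returns a dict with "frame" (480x640x3 uint8, blue, green, red), "fx", "fy", "cx", "cy" (pixels), "T" (4x4, takes a point from camera to world coordinates). Camera axes: x right, y up, looking along -z (the intrinsics and any distortion apply to the point x, -y, -z); pixel columns grow to the right and rows downward; lengths in m; the calibration is good to about 2 mm. A picture is of the moment at which its call begins. There is no depth.
- job_done(): hands the job in, once; it reports no verdict.
The state is a dict: "time_s": time; "qpos": joint angles; "qd": joint speeds; "joint_torque": joint torques, N m; "tool_pos": TCP position; "eef_rot": TCP orientation; "wrist_force": force on the tool from outside, world axes, zero at the start; "ft_torque": the same for the moment, N m; "finger_gap": finger opening in m.
Only numpy, scipy, OpenCV 4.12 (cv2) and the standard library are available. Lean on these libraries where they do the work, as an engineer would, in place of code of your own. Each camera call takes 0.05 s, during which the arm holds its last target.

## Working session

There is one attempt and no reset: what is moved stays moved. The work goes in short steps, Python scripts to look and compute and a shell command to move; the robot and the scene stay as the last step left them, time stands still between calls to the robot, and variables do not carry over. Pictures are saved under pics/ and viewed, and the job is handed in when it is done.

```bash
mkdir -p pics; ls; python3 - <<'E'
from plant import state, read_camera
import cv2,numpy as np
print(state())
for n in ("scene","top","wrist"):
    c=read_camera(n); cv2.imwrite(f"pics/{n}0.png",c["frame"])
    print(n,{k:(np.round(v,4).tolist() if k=="T" else v) for k,v in c.items() if k!="frame"})
E
```

```text
pics
{'time_s': 0.0, 'qpos': array([ 5.68084932e+01,  3.02811828e+01,  8.21572794e+01, -9.49972124e-04,
        6.76876976e+01, -1.02264275e+01]), 'qd': array([ 0.13249443, -0.01985799,  0.12297287, -0.0160055 , -0.05883613,
       -0.00437816]), 'joint_torque': array([ 9.23877269e-04, -4.40032017e+01, -1.76599556e+01,  6.34270068e-02,
        5.80123113e-02, -1.58114563e-04]), 'tool_pos': array([0.24341492, 0.57485105, 0.2215429 ]), 'eef_rot': array([ 170.17233494,   89.87383718, -122.79238271]), 'wrist_force': array([ 0.14214445, -0.13038739,  0.15526267]), 'ft_torque': array([-0.0568686 ,  0.03607728, -0.02227265]), 'finger_gap': 0.08740239712354046}
scene {'fx': 538.8903472924017, 'fy': 538.8903472924017, 'cx': 316.5885629245912, 'cy': 236.5439456318993, 'T': [[0.0544, -0.7268, 0.6847, 1.3748], [0.9985, 0.0416, -0.0352, -0.1024], [-0.0029, 0.6856, 0.728, 1.0999], [0.0, 0.0, 0.0, 1.0]]}
top {'fx': 445.1152656233342, 'fy': 445.1152656233342, 'cx': 325.35824626702316, 'cy': 242.96976352683828, 'T': [[-0.0032, 0.9962, -0.087, 0.3781], [-1.0, -0.0037, -0.0053, -0.0595], [-0.0056, 0.087, 0.9962, 1.245], [0.0, 0.0, 0.0, 1.0]]}
wrist {'fx': 351.0964661172954, 'fy': 351.0964661172954, 'cx': 317.9640032078966, 'cy': 238.5602010298891, 'T': [[0.3893, -0.8777, -0.2796, 0.1666], [0.9211, 0.3708, 0.1186, 0.6072], [-0.0004, -0.3037, 0.9528, 0.3838], [0.0, 0.0, 0.0, 1.0]]}
```

View pics/scene0.png

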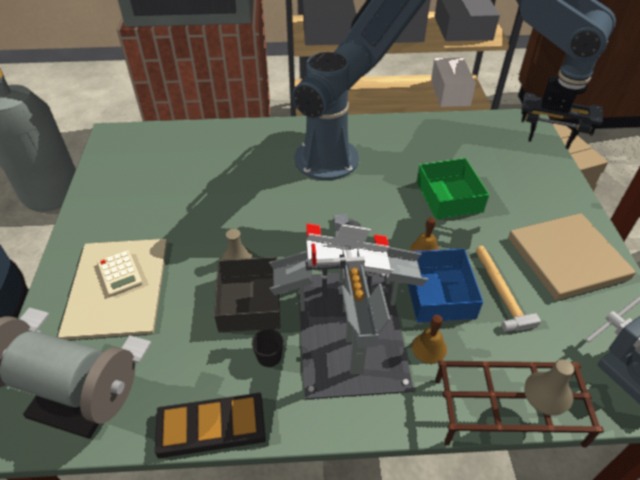

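View pics/top0.png

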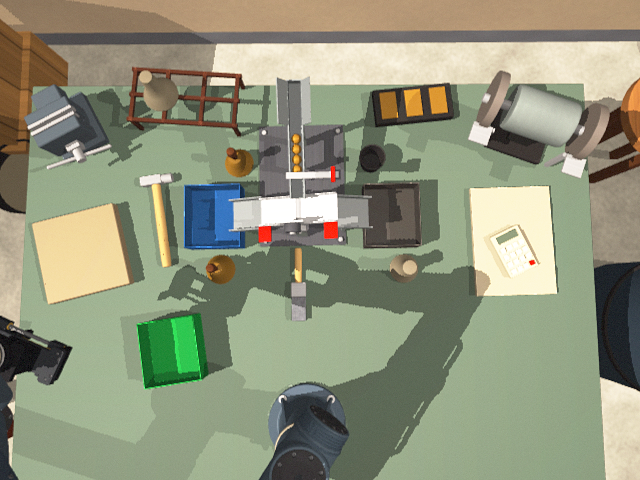

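View pics/wrist0.png

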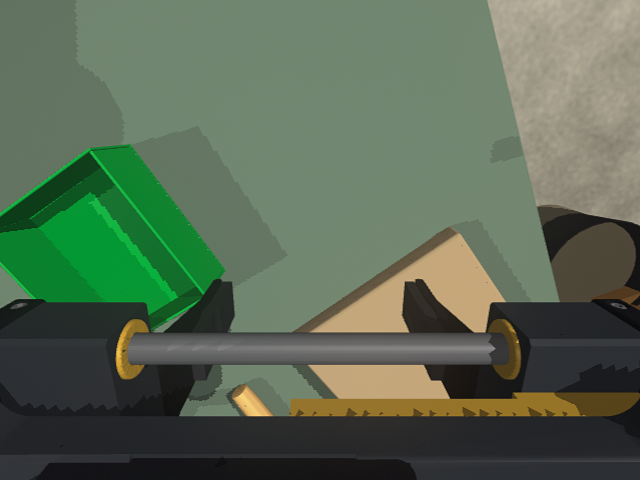

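The overview shows the station with the red gate tabs at top (265,234) and (331,229), and the red shutter tab at top (334,174). The blue tray is at (213,216) and the dark grey one at (391,216). The green box at (171,350) is a look-alike. Next I'll triangulate the red tabs.

```bash
cat > h.py <<'E'
import numpy as np,cv2
from plant import state, read_camera
def ray(c,u,v):
    d=np.array([(u-c["cx"])/c["fx"],-(v-c["cy"])/c["fy"],-1.]); T=np.array(c["T"])
    d=T[:3,:3]@d; return T[:3,3],d/np.linalg.norm(d)
def onz(c,u,v,z):
    o,d=ray(c,u,v); return o+d*(z-o[2])/d[2]
def tri(c1,p1,c2,p2):
    o1,d1=ray(c1,*p1);o2,d2=ray(c2,*p2)
    s=np.linalg.lstsq(np.stack([d1,-d2],1),o2-o1,rcond=None)[0]
    a,b=o1+s[0]*d1,o2+s[1]*d2
    return (a+b)/2,np.linalg.norm(a-b)
def red(c):
    h=cv2.cvtColor(c["frame"],cv2.COLOR_BGR2HSV)
    m=((h[...,0]<6)|(h[...,0]>174))&(h[...,1]>170)&(h[...,2]>110)
    n,l,s,ce=cv2.connectedComponentsWithStats(m.astype(np.uint8))
    return [(s[i].tolist(),ce[i].round(1).tolist()) for i in range(1,n) if s[i][4]>25]
E
python3 - <<'E'
from h import *
S=read_camera("scene");T=read_camera("top")
for c,n in((S,"s"),(T,"t")):
    for r in red(c): print(n,r)
def crop(c,x0,y0,x1,y1,k,name): cv2.imwrite(name,cv2.resize(c["frame"][y0:y1,x0:x1],None,fx=k,fy=k,interpolation=cv2.INTER_CUBIC))
crop(T,220,70,380,260,3,"pics/tc.png");crop(S,260,200,430,400,3,"pics/sc.png")
E
```

```text
s ([307, 224, 14, 11, 119], [313.0, 228.8])
s ([374, 235, 14, 10, 107], [380.5, 239.5])
s ([312, 244, 4, 20, 41], [313.4, 253.4])
t ([331, 166, 5, 16, 65], [332.6, 173.8])
t ([324, 222, 14, 17, 223], [330.3, 229.8])
t ([258, 226, 13, 17, 187], [264.5, 233.6])
```

View pics/tc.png

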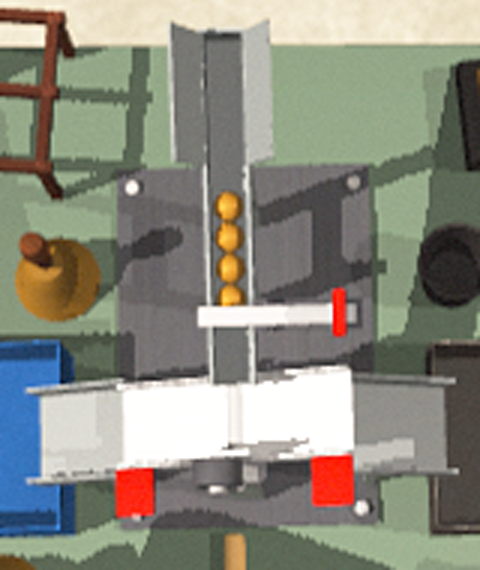

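View pics/sc.png

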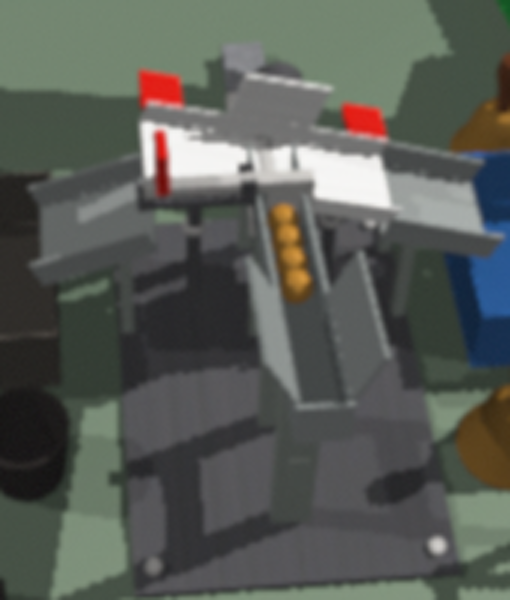

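The crops show the red tab at the right end of the gate, top crop (332,480), larger and so higher than the left one at (135,492). The tumbler leans left and the four balls sit behind the shutter. I'll check this with heights.

```bash
python3 - <<'E'
from h import *
S=read_camera("scene");T=read_camera("top")
R,e1=tri(S,(313,228.8),T,(330.3,229.8)); L,e2=tri(S,(380.5,239.5),T,(264.5,233.6))
print("R",R,e1,"L",L,e2)
# base plate screws/corners
P=lambda u,v:(220+u/3,70+v/3)
for n,p in dict(fl=(132,187),fr=(353,182),nr=(362,508)).items(): print(n,onz(T,*P(*p),0.006))
for v in (164,): print("far corners",onz(T,*P(118,172),0.004),onz(T,*P(370,164),0.004))
# yaw from tabs
for z in (.194,):print("R at z",onz(T,330.3,229.8,z))
for z in (.143,):print("L at z",onz(T,264.5,233.6,z))
print("push tab top centre", onz(T,332.6,173.8,.262))
print(state()["time_s"])
E
```

```text
R [ 0.50086444 -0.06574735  0.19740369] 4.894332921123168e-05 L [0.49783883 0.09720885 0.14757876] 0.00016221422134059772
fl [0.8044246  0.12148978 0.006     ]
fr [ 0.80822993 -0.08908211  0.006     ]
nr [ 0.4963669  -0.09572205  0.006     ]
far corners [0.81988705 0.13529783 0.004     ] [ 0.8264821  -0.10545867  0.004     ]
R at z [ 0.50126446 -0.065743    0.194     ]
L at z [0.49834506 0.09794493 0.143     ]
push tab top centre [ 0.6199216  -0.07103632  0.262     ]
0.35
```

Both raised and lowered heights match the description: right tab z 0.197 (expected 0.194), left 0.148 (expected 0.143). So the gate is at −0.30 and the right tab has to be pressed. Station origin is about (0.555, 0.011) with yaw of about 1.1°. I'll write a helper that gives the tool-frame shift to a target.

```bash
cat >> h.py <<'E'
from scipy.spatial.transform import Rotation as Ro
def rel(target,yawz=1.1,z_sign=None):
    """shift & rotvec in tool frame to go to target with tool x down, tool z along station +-x"""
    s=state();R=Ro.from_euler("xyz",s["eef_rot"],degrees=True);p=s["tool_pos"]
    M=R.as_matrix(); a=np.deg2rad(yawz); out=[]
    for sg in (1,-1):
        z=sg*np.array([np.cos(a),np.sin(a),0]); x=np.array([0,0,-1.]); G=np.stack([x,np.cross(z,x),z],1)
        out.append(Ro.from_matrix(M.T@G).as_rotvec(degrees=True).round(2))
    i=int(np.linalg.norm(out[0])>np.linalg.norm(out[1]))
    print("t",round(s["time_s"],2),"pos",p.round(4),"shift",(M.T@(np.array(target)-p)).round(4),"rot",out[i],"other",out[1-i],"q6",s["qpos"].round(1),"F",s["wrist_force"].round(2),"gap",round(s["finger_gap"],4))
    print(M.round(3).tolist())
E
python3 - <<'E'
from h import *
rel([.497,-.072,.33])
E
```

```text
t 0.35 pos [0.2437 0.5753 0.2223] shift [-0.1075 -0.4857 -0.4973] rot [ 6.594e+01 -3.000e-02  1.000e-02] other [-1.1406e+02 -1.0000e-02 -3.0000e-02] q6 [ 56.8  30.2  82.1   0.   67.7 -10.2] F [ 0.25  0.12 -0.14] gap 0.0869
[[-0.0, -0.921, 0.39], [-0.0, 0.39, 0.921], [-1.0, 0.0, -0.001]]
```

```bash
python3 -m crank '{"fingers":[0,0,0,0,0],"xyz":[[-0.04,0,0],[-0.08,0,0],[-0.108,-0.02,-0.02],[-0.108,-0.045,-0.047],[-0.108,-0.07,-0.075]],"angular":[[0,0,0],[0,0,0],[7,0,0],[14,0,0],[21,0,0]]}' 20; python3 - <<'E'
from h import *
rel([.497,-.072,.33])
E
```

```text
time_s: 0.77
tool_pos: [0.2799, 0.4796, 0.3329]
eef_rot: [-0.4, 89.7, 45.5]
wrist_force: [0.6, -0.2, -0.6]
finger_gap: 0.0611
t 0.77 pos [0.2799 0.4796 0.3329] shift [ 0.0015 -0.5401 -0.2443] rot [44.72  0.32 -0.13] other [-135.28    0.16    0.4 ] q6 [48.2 18.2 84.  -0.  77.4  2.4] F [ 0.62 -0.24 -0.6 ] gap 0.0611
[[0.004, -0.717, 0.697], [0.004, 0.697, 0.717], [-1.0, -0.0, 0.006]]
```

```bash
python3 -m crank '{"fingers":[0,0,0,0,0],"xyz":[[0,-0.037,-0.017],[0,-0.074,-0.034],[0,-0.111,-0.05],[0,-0.148,-0.067],[0,-0.185,-0.084]],"angular":[[6.4,0,0],[12.8,0,0],[19.2,0,0],[25.6,0,0],[32,0,0]]}'; python3 - <<'E'
from h import *
rel([.497,-.072,.33])
E
```

```text
time_s: 1.18
tool_pos: [0.3542, 0.2887, 0.3327]
eef_rot: [28.6, 89.6, 42.1]
wrist_force: [0.7, -0.1, -0.4]
finger_gap: 0.0282
t 1.18 pos [0.3542 0.2887 0.3327] shift [ 0.0018 -0.3841  0.0544] rot [12.43  0.31 -0.22] other [-167.57    0.32    0.46] q6 [25.   9.3 96.5  0.1 73.9 11.5] F [ 0.7  -0.08 -0.4 ] gap 0.0282
[[0.005, -0.234, 0.972], [0.004, 0.972, 0.234], [-1.0, 0.003, 0.006]]
```

```bash
python3 -m crank '{"fingers":[0,0,0,0,0],"xyz":[[0,-0.041,0.005],[0,-0.082,0.011],[0,-0.123,0.017],[0,-0.164,0.023],[0,-0.205,0.029]],"angular":[[2.5,0,0],[5,0,0],[7.5,0,0],[10,0,0],[12.4,0.3,-0.2]]}'; python3 - <<'E'
from h import *
rel([.497,-.072,.33])
E
```

```text
time_s: 1.6
tool_pos: [0.4303, 0.0945, 0.3326]
eef_rot: [20.5, 89.9, 21.5]
wrist_force: [0.5, 0.3, 0.8]
finger_gap: 0.0019
t 1.6 pos [0.4303 0.0945 0.3326] shift [ 0.0026 -0.1677  0.0638] rot [-0.1   0.05 -0.02] other [ 1.799e+02 -3.000e-02 -8.000e-02] q6 [-2.2  8.  98.2  0.  73.8 -3.2] F [0.52 0.31 0.79] gap 0.0019
[[0.001, -0.018, 1.0], [0.0, 1.0, 0.018], [-1.0, 0.0, 0.001]]
```

```bash
python3 -m crank '{"fingers":[0,0,0,0,0],"xyz":[[0,-0.036,0.014],[0,-0.072,0.028],[0,-0.108,0.042],[0,-0.144,0.056],[0,-0.168,0.064]],"angular":[[0,0,0],[0,0,0],[0,0,0],[0,0,0],[0,0,0]]}'; python3 - <<'E'
from h import *
rel([.497,-.072,.205])
S=read_camera("scene");T=read_camera("top")
print(red(S),red(T))
cv2.imwrite("pics/a.png",np.vstack([cv2.resize(S["frame"][180:330,220:460],None,fx=2,fy=2),cv2.resize(T["frame"][120:270,220:460],None,fx=2,fy=2)]))
E
```

```text
time_s: 2.02
tool_pos: [0.4985, -0.076, 0.3327]
eef_rot: [-25.4, 89.8, -24.5]
wrist_force: [0.7, 0.3, 0.2]
finger_gap: 0.0007
t 2.02 pos [ 0.4985 -0.076   0.3327] shift [ 0.1277  0.0041 -0.0018] rot [-0.23  0.14  0.07] other [ 1.7977e+02  1.1000e-01 -2.2000e-01] q6 [-21.4  13.7  90.5  -0.   75.6 -22.2] F [0.74 0.27 0.21] gap 0.0007
[[0.003, -0.015, 1.0], [-0.001, 1.0, 0.015], [-1.0, -0.001, 0.003]]
[([307, 224, 13, 10, 114], [312.8, 228.7]), ([374, 235, 14, 10, 101], [380.6, 239.4]), ([312, 244, 4, 21, 44], [313.5, 254.4])] [([258, 226, 13, 16, 185], [264.5, 233.6])]
```

View pics/a.png

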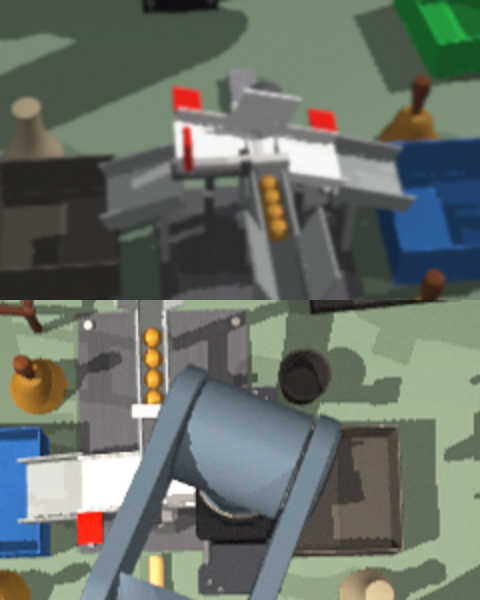

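The scene view (upper half) shows the gate unchanged. The arm hides the right tab in the top view. I'll descend to 8 mm above the tab and look.

```bash
python3 -m crank '{"fingers":[0,0,0,0],"xyz":[[0.035,0,0],[0.07,0.002,-0.002],[0.1,0.002,-0.002],[0.122,0.002,-0.002]],"angular":[[0,0,0],[0,0,0],[0,0,0],[0,0,0]]}'; python3 - <<'E'
from h import *
rel([.497,-.072,.205])
S=read_camera("scene")
cv2.imwrite("pics/b.png",cv2.resize(S["frame"][100:300,220:440],None,fx=3,fy=3))
E
```

```text
time_s: 2.45
tool_pos: [0.4952, -0.0731, 0.2083]
eef_rot: [159.3, 89.9, 160.0]
wrist_force: [0.7, 0.7, -0.7]
finger_gap: 0.0002
t 2.45 pos [ 0.4952 -0.0731  0.2083] shift [0.0033 0.0011 0.0018] rot [-0.37 -0.06 -0.02] other [ 1.7963e+02 -3.0000e-02  9.0000e-02] q6 [-21.2  21.9 100.6  -0.   57.7 -21.9] F [ 0.65  0.7  -0.71] gap 0.0002
[[-0.001, -0.013, 1.0], [0.0, 1.0, 0.013], [-1.0, 0.0, -0.001]]
```

View pics/b.png

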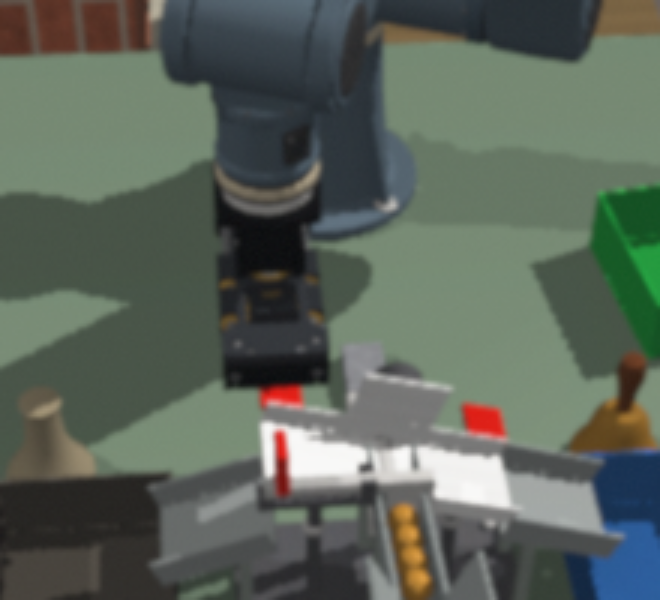

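The gripper is above the right tab (picture 282,395), with the trough and tumbler clear. Pressing down in steps.

```bash
python3 -m crank '{"fingers":[0,0,0,0],"xyz":[[0.01,0.001,0],[0.018,0.001,0],[0.026,0.001,0],[0.034,0.001,0]],"angular":[[0,0,0],[0,0,0],[0,0,0],[0,0,0]]}'; python3 - <<'E'
from h import *
rel([.497,-.076,.16])
E
```

```text
time_s: 2.83
tool_pos: [0.4933, -0.0711, 0.1713]
eef_rot: [158.6, 89.6, 159.4]
wrist_force: [-0.7, -0.0, -0.1]
finger_gap: 0.0009
t 2.83 pos [ 0.4933 -0.0711  0.1713] shift [ 0.0113 -0.005   0.0037] rot [-0.33 -0.34 -0.13] other [179.67  -0.21   0.53] q6 [-21.1  25.  102.8  -0.   52.5 -21.8] F [-0.66 -0.04 -0.07] gap 0.0009
[[-0.006, -0.013, 1.0], [0.002, 1.0, 0.013], [-1.0, 0.002, -0.006]]
```

```bash
python3 -m crank '{"fingers":[0,0,0,0],"xyz":[[0.006,-0.001,0.001],[0.011,-0.003,0.002],[0.014,-0.003,0.002],[0.014,-0.003,0.002]],"angular":[[0,0,0],[0,0,0],[0,0,0],[0,0,0]]}'; python3 - <<'E'
from h import *
rel([.497,-.076,.16])
S=read_camera("scene")
cv2.imwrite("pics/c.png",cv2.resize(S["frame"][100:300,220:440],None,fx=3,fy=3))
E
```

```text
time_s: 3.17
tool_pos: [0.4952, -0.0741, 0.1569]
eef_rot: [158.1, 89.6, 158.9]
wrist_force: [0.3, 0.5, -0.1]
finger_gap: 0.0006
t 3.17 pos [ 0.4952 -0.0741  0.1569] shift [-0.0031 -0.0019  0.0017] rot [-0.35 -0.37 -0.15] other [179.65  -0.24   0.59] q6 [-21.3  26.5 103.3  -0.   50.7 -22.1] F [ 0.32  0.54 -0.12] gap 0.0006
[[-0.007, -0.013, 1.0], [0.003, 1.0, 0.013], [-1.0, 0.003, -0.007]]
```

View pics/c.png

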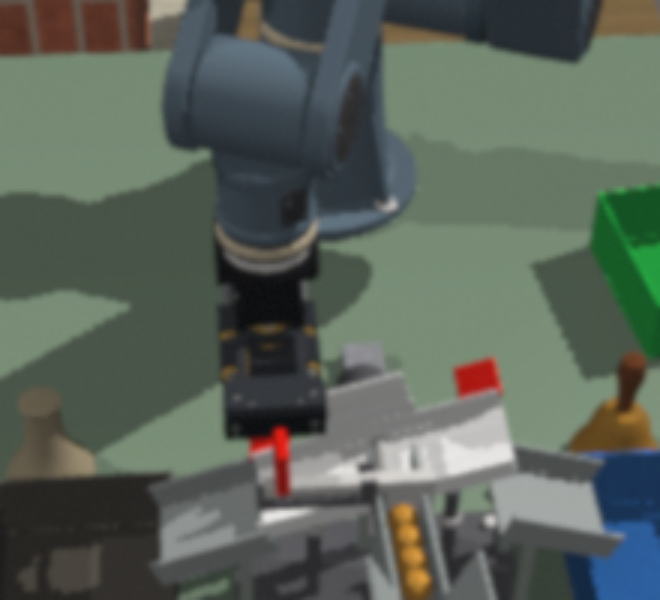

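The gate has flipped: the left tab is now raised (picture 478,378) and the right one is down. The balls still wait. I'll retreat upwards and move to the outer side of the shutter tab.

```bash
python3 -m crank '{"fingers":[0,0,0,0,0],"xyz":[[-0.04,-0.005,0],[-0.08,-0.02,0],[-0.12,-0.04,0.01],[-0.15,-0.056,0.04],[-0.165,-0.056,0.07]],"angular":[[0,0,0],[0,0,0],[0,0,0],[-0.3,-0.3,-0.1],[-0.3,-0.3,-0.1]]}'; python3 - <<'E'
from h import *
rel([.622,-.13,.243])
S=read_camera("scene");T=read_camera("top")
print(red(S),red(T))
E
```

```text
time_s: 3.63
tool_pos: [0.5671, -0.1321, 0.3263]
eef_rot: [-41.8, 89.7, -40.9]
wrist_force: [1.8, -1.7, -0.3]
finger_gap: 0.0003
t 3.63 pos [ 0.5671 -0.1321  0.3263] shift [0.0835 0.0015 0.0546] rot [-0.21  0.19  0.17] other [179.79   0.27  -0.3 ] q6 [-24.1  20.9  80.8  -0.1  78.  -24.9] F [ 1.82 -1.69 -0.33] gap 0.0003
[[0.003, -0.016, 1.0], [-0.003, 1.0, 0.016], [-1.0, -0.003, 0.003]]
[([372, 220, 14, 12, 120], [378.5, 225.3]), ([303, 238, 13, 26, 165], [310.5, 247.0])] [([259, 224, 14, 16, 221], [265.5, 231.4])]
```

```bash
python3 -m crank '{"fingers":[0,0,0,0,0],"xyz":[[0,0.001,0.03],[0.01,0.001,0.055],[0.045,0.001,0.056],[0.075,0.001,0.056],[0.0835,0.001,0.056]],"angular":[[0,0,0],[0,0,0],[0,0,0],[0,0,0],[0,0,0]]}'; python3 - <<'E'
from h import *
rel([.622,-.044,.243])
S=read_camera("scene");T=read_camera("top")
print(red(S))
cv2.imwrite("pics/d.png",cv2.resize(S["frame"][150:300,220:440],None,fx=3,fy=3))
E
```

```text
time_s: 4.15
tool_pos: [0.6274, -0.1292, 0.2387]
eef_rot: [-15.7, 89.8, -14.7]
wrist_force: [-1.8, -0.2, -0.6]
finger_gap: 0.0003
t 4.15 pos [ 0.6274 -0.1292  0.2387] shift [-0.0044  0.0852 -0.0039] rot [-0.06  0.2   0.06] other [ 1.7994e+02  9.0000e-02 -3.2000e-01] q6 [-21.6  30.4  78.9   0.   70.5 -22.7] F [-1.82 -0.16 -0.58] gap 0.0003
[[0.004, -0.018, 1.0], [-0.001, 1.0, 0.018], [-1.0, -0.001, 0.004]]
[([372, 220, 14, 11, 118], [378.5, 225.2]), ([304, 238, 12, 26, 150], [310.9, 246.5])]
```

View pics/d.png

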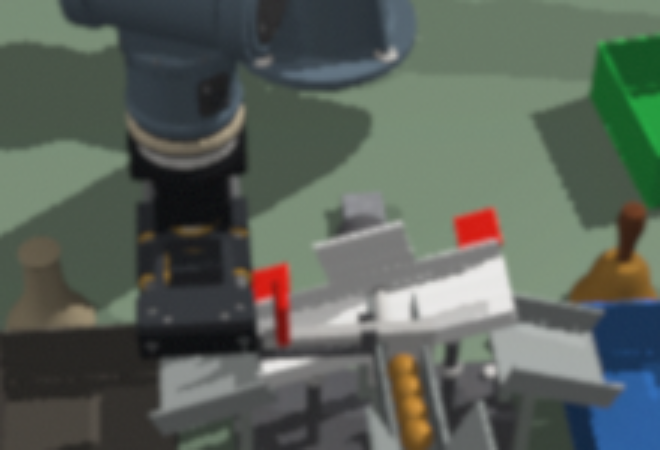

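Fingers are on the −y side of the upright red tab (picture 283,305), gate still flipped. Pushing +y.

```bash
python3 -m crank '{"fingers":[0,0,0,0,0],"xyz":[[-0.004,0.018,-0.003],[-0.004,0.036,-0.003],[-0.004,0.05,-0.003],[-0.004,0.064,-0.003],[-0.004,0.076,-0.003]],"angular":[[0,0,0],[0,0,0],[0,0,0],[0,0,0],[0,0,0]]}'; python3 - <<'E'
from h import *
rel([.622,-.044,.243])
S=read_camera("scene")
cv2.imwrite("pics/e.png",cv2.resize(S["frame"][150:300,220:440],None,fx=3,fy=3))
E
```

```text
time_s: 4.67
tool_pos: [0.625, -0.0528, 0.2476]
eef_rot: [-21.0, 89.3, -20.0]
wrist_force: [-0.3, -1.4, 1.5]
finger_gap: 0.0003
t 4.67 pos [ 0.625  -0.0528  0.2476] shift [ 0.0046  0.0089 -0.0029] rot [-0.04  0.62  0.24] other [179.96   0.38  -0.98] q6 [-15.   28.6  80.7  -0.1  70.  -16. ] F [-0.26 -1.36  1.51] gap 0.0003
[[0.011, -0.019, 1.0], [-0.004, 1.0, 0.019], [-1.0, -0.004, 0.011]]
```

View pics/e.png

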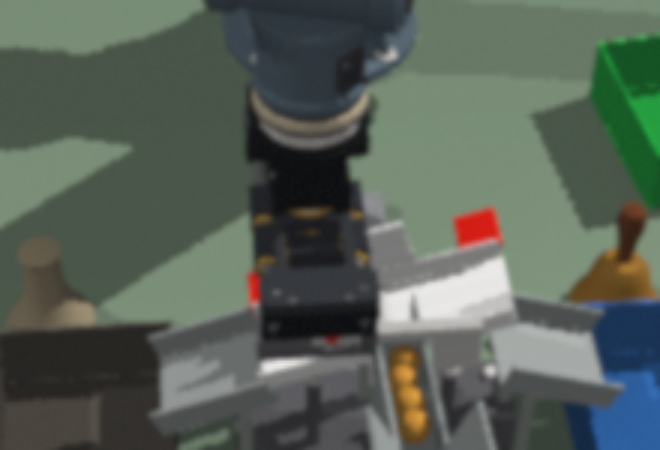

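The tab has moved; the balls may only just be starting. I'll continue to the stop, watching the force.

```bash
python3 -m crank '{"fingers":[0,0,0,0],"xyz":[[0.003,0.003,-0.002],[0.003,0.006,-0.002],[0.003,0.008,-0.002],[0.003,0.008,-0.002]],"angular":[[0,0,0],[0,0,0],[0,0,0],[0,0,0]]}'; python3 - <<'E'
from h import *
rel([.622,-.04,.243])
S=read_camera("scene")
cv2.imwrite("pics/f.png",cv2.resize(S["frame"][150:300,220:440],None,fx=3,fy=3))
E
```

```text
time_s: 5.05
tool_pos: [0.6241, -0.0471, 0.2458]
eef_rot: [-39.4, 89.0, -38.2]
wrist_force: [-0.0, -11.8, 3.4]
finger_gap: 0.0008
t 5.05 pos [ 0.6241 -0.0471  0.2458] shift [ 0.0027  0.0072 -0.002 ] rot [0.05 0.81 0.66] other [-179.94   -1.04    1.27] q6 [-14.3  28.5  81.2  -0.5  69.3 -15.3] F [ -0.05 -11.82   3.37] gap 0.0008
[[0.014, -0.02, 1.0], [-0.011, 1.0, 0.02], [-1.0, -0.012, 0.014]]
```

View pics/f.png

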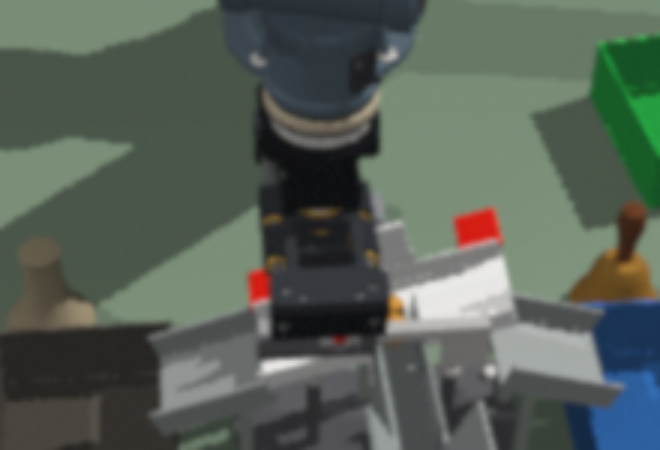

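Force rose to 12 N at y −0.047, which matches the predicted open position (−0.0465), so the shutter is on its stop and the balls are running. I'll back off −y, then up and away.

```bash
python3 -m crank '{"fingers":[0,0,0,0,0],"xyz":[[0,-0.03,0],[0,-0.06,0],[-0.02,-0.09,0],[-0.06,-0.1,0],[-0.1,-0.11,0]],"angular":[[0,0,0],[0,0,0],[0,0,0],[0,0,0],[0,0,0]]}'; python3 -m crank '{"fingers":[0,0,0,0,0],"xyz":[[-0.03,-0.03,-0.01],[-0.06,-0.06,-0.03],[-0.06,-0.1,-0.05],[-0.06,-0.14,-0.06],[-0.06,-0.18,-0.07]],"angular":[[0,0,0],[0,0,0],[0,0,0],[0,0,0],[0,0,0]]}';  python3 -m crank '{"fingers":[0,0,0,0,0],"xyz":[[0,-0.03,-0.03],[0,-0.05,-0.06],[0,-0.06,-0.09],[0,-0.06,-0.09],[0,-0.06,-0.09]],"angular":[[0,0,0],[0,0,0],[0,0,0],[0,0,0],[0,0,0]]}'; for i in 1 2 3 4 5; do true; done; python3 - <<'E'
from h import *
for i in range(50): S=read_camera("scene")
T=read_camera("top")
print(state()["time_s"],state()["tool_pos"])
cv2.imwrite("pics/g.png",S["frame"]);cv2.imwrite("pics/g2.png",cv2.resize(T["frame"][70:300,150:450],None,fx=2.5,fy=2.5))
E
```

```text
time_s: 5.52
tool_pos: [0.6235, -0.1572, 0.3458]
eef_rot: [-40.5, 89.3, -39.5]
wrist_force: [1.0, -0.2, -0.1]
finger_gap: 0.0004
time_s: 5.93
tool_pos: [0.5571, -0.3312, 0.408]
eef_rot: [-37.2, 89.2, -36.2]
wrist_force: [0.5, -0.2, -0.3]
finger_gap: 0.0002
time_s: 6.35
tool_pos: [0.4669, -0.3935, 0.4075]
eef_rot: [-32.5, 89.2, -31.7]
wrist_force: [0.0, -0.2, 0.3]
finger_gap: 0.0005
8.9 [ 0.46820388 -0.3928327   0.40753209]
```

View pics/g.png

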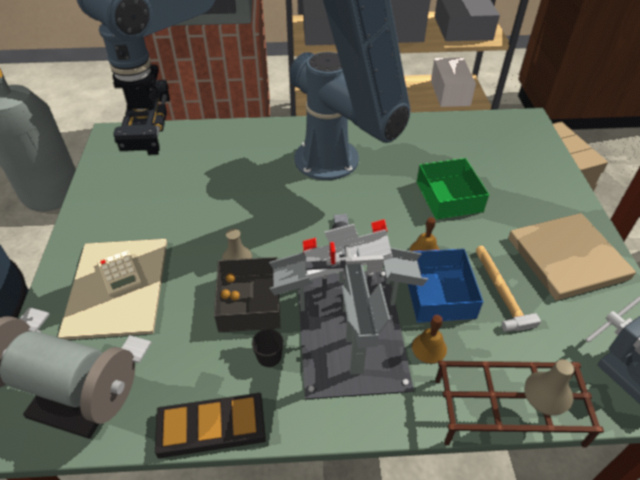

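View pics/g2.png

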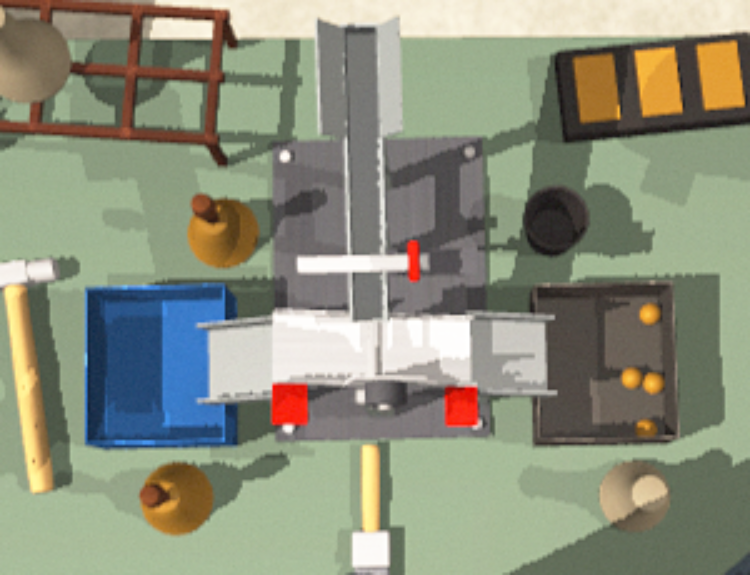

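All four balls lie in the dark grey tray: top crop (650,313), (632,378), (653,382) and (646,428). Gate and shutter stay put, and the bells, mould, crucible and brush look unmoved. Last numeric checks, then I hand in.

```bash
python3 - <<'E'
from h import *
T=read_camera("top");S=read_camera("scene"); r=red(T);print(r)
a=[c for s,c in r if c[1]<200]
if a: print("tab travel", onz(T,*a[0],.262)[1]+.07104)
# bystander motion: difference to first pictures
for n,c in(("top",T),("scene",S)):
    d=cv2.absdiff(c["frame"],cv2.imread(f"pics/{n}0.png")).max(2)
    print(n,[(k,int((d[y0:y1,x0:x1]>60).sum())) for k,(x0,y0,x1,y1) in dict(bellA=(222,145,255,178),bellB=(203,250,238,285),crucible=(355,143,388,175),mould=(387,252,420,285),brush=(288,246,310,325),hammer=(135,170,180,270)).items()] if n=="top" else "")
s=state();print(s["time_s"],s["wrist_force"],s["qd"].round(2))
E
```

```text
[([313, 166, 5, 16, 67], [315.1, 173.6]), ([259, 224, 14, 16, 220], [265.5, 231.4]), ([328, 225, 13, 15, 195], [334.0, 232.0])]
tab travel 0.039334351409363165
top [('bellA', 0), ('bellB', 238), ('crucible', 7), ('mould', 137), ('brush', 1114), ('hammer', 1)]
scene 
9.0 [-0.41786206  0.01836768  0.02842939] [-0.02 -0.06 -0.02 -0.03 -0.02  0.  ]
```

Tab centre is now at y −0.032, against −0.032 predicted for fully open; it started about 6 mm open, which explains the 39 mm travel. Next I check whether the brush, bell_b and mould differences are only the arm's shadow.

```bash
python3 - <<'E'
from h import *
T=read_camera("top")["frame"];O=cv2.imread("pics/top0.png")
f=lambda i:cv2.resize(i[240:330,190:430],None,fx=3,fy=3)
cv2.imwrite("pics/k.png",np.vstack([f(O),f(T)]))
E
```

```text
(no output)
```

View pics/k.png

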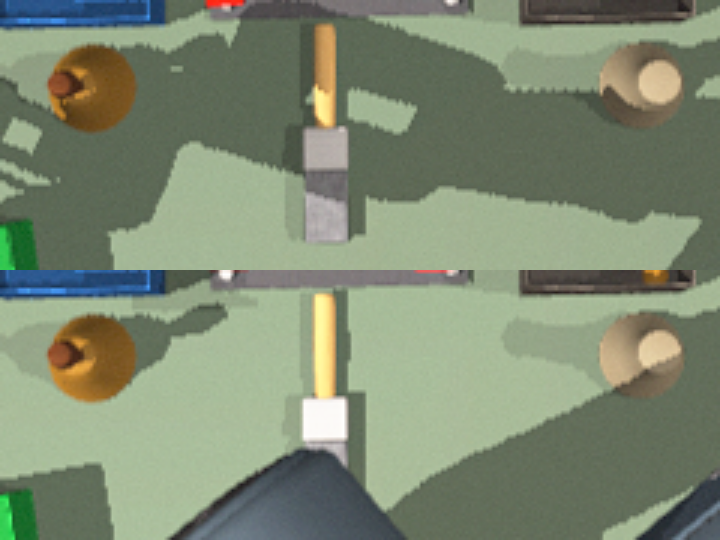

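Bell (92,88), brush (325,75) and mould (642,85) are at the same pixels before and after. Only the arm and its shadows differ.

```bash
python3 -c "
from plant import job_done
print(job_done())"
```

```text
the job is handed in; nothing more can be done
None
```

I pressed the gate's raised right tab until the gate rocked over. Then I pushed the red shutter tab +y to its stop and backed the arm away. The job was handed in about 9 s into the 42 s allowed.

- **Balls:** all four lie in the dark grey right tray.
- **Gate:** it has stayed over, with the left tab raised.
- **Shutter:** it is fully open, with the tab at y −0.032 as predicted. Its measured travel was only 39 mm of the 45 mm because it started about 6 mm open. The push peaked at about 12 N in the readings.
- **Bystanders:** bell_a, bell_b, mould, crucible and hammer are at the same pixels as at the start, as is the visible part of the brush. The large picture differences at the brush, bell_b and mould turned out to be the arm and its shadows. I checked the calculator only by eye in the overview, where it looked unmoved.

No check failed.

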